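# Cycle the push-latch lid of a dental curing unit and start it

### The job

In the dental lab, press the lid of the curing unit down to its stop near its front edge to release its push-latch and let it spring fully open by itself; then press it down to its stop again so that it latches shut and stays shut when you take your finger away. With the lid latched, push the large start key on the grey control pod fully down and let go; leave the small key alone. Only press with the fingertips: do not pick up or push aside anything, neither the pod nor the jar, bowl, plaster model and spatula standing around.

Things in the scene. Friction and masses are not known exactly. Their poses are not given: they have to be found in the camera images.
- unit: Curing unit: white plastic box fixed to the bench, 180 (x) x 160 (y) mm, walls 95 mm high, covered by a grey lid. Origin: centre of its underside, z up; its -x side is the front, where the lid opens, its +x side the back with the hinge line along y (a hinge block there is 110 mm high).
- lid (a joint): Grey lid's angle (rad): 0 = latched shut; 0.65 = fully open (front edge up); -0.09 = pressed to its lower stop, 12 mm down at the front. Push-push latch: from latched, a press to the stop (-0.07 or lower) frees it and a spring swings it open as the finger rises; from open, a press to the stop and letting go latches it at 0. Too shallow a press changes nothing. Takes 1 to 4 N to the stop.
- lid_press (a point): Point on the lid's top face at three shallow thumb ribs, mid-width, 39 mm behind the lid's front edge, 137 mm from the hinge; moves with the lid. z: outward normal; x: towards the hinge. Latched it is 115 mm above the bench, fully open about 197 mm (the front edge 221 mm). From open, pressing straight down from where this point stands shuts the lid, the finger sliding along it.
- lid_hinge (a point): Middle of the lid's rear edge, at the hinge, level with its top face (115 mm above the bench). The lid plate is 176 x 176 mm, 8 mm thick, with a skirt hanging 22 mm below it round front and sides. After release the lid follows the finger up and needs about a second to open.
- pod: Loose grey control pod, a low box 100 (x) x 150 (y) x 45 mm, 0.7 kg nominal, standing on the bench beside the unit (either side). Origin: centre of its underside. Carries two white round keys in black housings: the large start key at its +y end and the small key at its -y end, 75 mm apart.
- start_top (a point): Centre of the top face of the large start key, 28 mm in diameter; moves with the key.
- start (a joint): Travel (m) of the start key: 0 = up, 0.006 = fully down; a spring brings it back; fully down takes 4 N.
- lamp_test (a joint): Travel (m) of the small key, 16 mm in diameter, at the pod's -y end; 0 = up, 0.006 = down. Leave alone.
- jar: Bystander: closed jar, 48 mm in diameter, 65 mm high. Origin: centre of its underside.
- bowl: Bystander: rubber mixing bowl, 90 mm in diameter, 50 mm high. Origin: centre of its underside.
- model: Bystander: plaster dental cast, 60 x 65 x 35 mm. Origin: centre of its underside.
- spatula: Bystander: lab spatula 170 mm long, lying flat. Origin: centre of its underside.
There are look-alikes about, which are no part of the job. Of the things that look like the pod, the middle-sized one is meant.

How it is judged:
By the outcome, as a careful person would: the job done as asked, in the order asked, and still so for the second after the job is handed in, with the robot touching nothing.
It also fails if it takes over 64 s, if anything falls off the work surface, if the arm or the gripper's body presses on something with over 40 N, if the wrist force passes 120 N, or if a joint passes its speed limit or range.

### The arm

A 6-joint arm with a two-finger parallel gripper is mounted at the origin on the work surface. World frame = base frame: x ahead of the robot, y to its left, z up, the work surface at z = 0. Lengths are in m, angles in rad, forces in N, time in s.
With the tool pointing down it reaches from about 0.25 to 0.775 m from the base axis. Payload 4 kg.
Tool frame: the origin (TCP) lies at the very end of the fingers, on their centre line; the grasp point (between the pads) lies 19 mm behind it; z points along the fingers, y is the line along which they close (so a half turn about z gives the same grasp; the last joint's range is limited). The gripper opens to 94 mm and grips with 3 to 60 N. Pads are 16 mm wide; open, the fingers measure 119 mm over their backs; the gripper's body (75 mm by 177 mm) begins 78 mm behind the grasp point.
Start: joints at [-1.351, 0.087, 1.371, -0, 1.684, -0.103], TCP at [0.174, -0.522, 0.206] pointing down, gripper open.
Joint ranges: [-3.1, 3.1], [-0.76, 2.03], [0.27, 2.55], [-1.08, 4.22], [0.17, 2.65], [-2.57, 2.57]. Speed limits (rad/s): [2.79, 2.79, 3.14, 3.14, 3.14, 3.14].

### API

Orientations are given as [roll, pitch, yaw] about the fixed x, y, z axes, in that order (R = Rz(yaw) Ry(pitch) Rx(roll)).
In Python, from bench import robot gives the robot as it stands. The module is installed in compiled form; this text tells all that it offers.
- The arm moves only by the tool move_arm, never from a script. Its argument "deltas" is one flat list of numbers, 7 for each row, row after row: the turn, a rotation vector about the tool's x, y, z in rad, then the shift along the tool's x, y, z in cm, then the closure, from -1 (fully open) to 1 (shut). A call has 1 to 8 rows; each row is the pose to reach, as a shift and turn from the pose commanded when the call began, along the tool's axes at that moment; what a row does not reach only later rows make up. A row lasts 1/10 s, in which the tool goes at most 50 mm and 8.59 degrees, less where a joint would pass 70% of its speed; a pose out of reach is approached as far as the arm can. A call with a gripper value outside its range is refused whole. The fingers move at their own pace and stop on an object; the grip force is fixed at half the most. Time passes only in rows, so rows that repeat a pose let the fingers close. It gives the time, the measured TCP pose, the force, the opening and the grip force at its end, in the units of the state.
- robot.get_obs(): the state, without advancing time (a new reading comes with each control period).
- robot.snapshot(name): name is "scene" or "top" or "wrist"; returns a dict with "image" (420x560x3 uint8, red, green, blue), "depth" (420x560 float32, m along the optical axis (not along the pixel's ray), 0 where there is no reading), "fov_y" (degrees; the focal length in pixels is half the picture's height over the tangent of half this angle, whatever the lens; pixels are square), "cx", "cy" (the principal point, pixels), "D" ([k1, k2, p1, p2, k3] as OpenCV has them; the pictures are not rectified), "origin" and "orientation" of the camera in the world; the wrist camera has in their place "T_tool_cam" (4x4, takes a point from camera to tool coordinates, whose origin is the TCP and whose axes are the flange's). Camera axes: x right, y up, looking along -z (the intrinsics and any distortion apply to the point x, -y, -z); pixel columns grow to the right and rows downward; lengths in m; the calibration is good to about 2 mm. A picture is of the moment at which its call begins: read the wrist's pose just before it.
- robot.close_job(): hands the job in; it is judged then, once.
The state is a dict: "time": time; "joint_positions": joint angles; "qvel": joint speeds; "joint_torque": joint torques, N m; "tool_pos": TCP position; "ee_rot": TCP orientation; "wrist_force": force on the tool from outside, world axes, zero at the start; "wrist_torque": the same for the moment, N m; "width": finger opening in m; "finger_force": force on a finger pad.
Only numpy, scipy, OpenCV 4.12 (cv2) and the standard library are available. Lean on these libraries where they do the work, as an engineer would, in place of code of your own. Each camera call takes 0.05 s, during which the arm holds its last target. There are 200 camera calls.

## Working session

There is one attempt and no reset: what is moved stays moved. The work goes in short steps, Python scripts to look and compute and a tool call to move; the robot and the scene stay as the last step left them, time stands still between calls to the robot, and variables do not carry over. Pictures are saved under pics/ and viewed, at most 10 in all, crops included, and the job is handed in when it is done.

Besides the shell and the picture viewer there is one more tool, called after "Request:" by a JSON object that holds its "method" and its "body". move_arm: Moves the arm, as the interface text tells. Its arguments: {"type":"object","properties":{"deltas":{"type":"array","items":{"type":"number"}}},"required":["deltas"]}

```bash
mkdir -p pics; cat > h.py <<'E'
import numpy as np, cv2
from scipy.spatial.transform import Rotation as R
from bench import robot
def snap(n,f):
    o=robot.get_obs(); s=robot.snapshot(n)
    if n=='wrist':
        T=np.eye(4);T[:3,:3]=R.from_euler('xyz',o['ee_rot']).as_matrix() if np.size(o['ee_rot'])==3 else np.array(o['ee_rot']).reshape(3,3);T[:3,3]=o['tool_pos'];T=T@s['T_tool_cam']
    else:
        T=np.eye(4);q=np.array(s['orientation']);T[:3,:3]=R.from_euler('xyz',q).as_matrix() if q.size==3 else q.reshape(3,3);T[:3,3]=s['origin']
    cv2.imwrite(f'pics/{f}.png',s['image'][:,:,::-1]); np.savez(f'{f}.npz',T=T,depth=s['depth'],image=s['image'],f=210/np.tan(np.radians(s['fov_y'])/2),c=[s['cx'],s['cy']],D=s['D'])
    return s
def load(f): return dict(np.load(f'{f}.npz'))
def cloud(d,uv):
    uv=np.array(uv,float).reshape(-1,1,2);K=np.array([[d['f'],0,d['c'][0]],[0,d['f'],d['c'][1]],[0,0,1]])
    n=cv2.undistortPoints(uv,K,d['D'])[:,0]
    z=d['depth'][uv[:,0,1].round().astype(int),uv[:,0,0].round().astype(int)]
    p=np.c_[n[:,0]*z,-n[:,1]*z,-z]
    return p@d['T'][:3,:3].T+d['T'][:3,3]
E
python3 - <<'E'
from h import *
print(robot.get_obs())
for n in('top','scene'):
    s=snap(n,n+'0');print(n,s['origin'],s['orientation'],s['D'],s['fov_y'])
a=cv2.imread('pics/top0.png');cv2.imwrite('pics/t.png',cv2.resize(a,(800,600)))
E
```

```text
{'time': 0.0, 'joint_positions': array([-1.35111169e+00,  8.79779561e-02,  1.37221555e+00, -7.49425858e-06,
        1.68357466e+00, -1.03057969e-01]), 'qvel': array([ 0.00056315, -0.00028727,  0.00162973, -0.0007661 , -0.00040904,
       -0.00024097]), 'joint_torque': array([ 7.96606514e-05, -3.40183210e+01, -3.02424681e+01,  7.17113307e-02,
        3.28652398e-02, -1.66130549e-04]), 'tool_pos': array([ 0.17434221, -0.52108   ,  0.20431125]), 'ee_rot': array([-3.13942793e+00, -2.16397293e-04,  3.22741537e-01]), 'wrist_force': array([-0.61309048, -0.49589998, -0.94050949]), 'wrist_torque': array([ 0.01377815, -0.02674023,  0.01205953]), 'finger_force': 0.0, 'width': 0.09394627679328006}
top [0.43664352 0.00326096 1.39584622] [ 0.12276958 -0.01239609 -1.59862186] [-0.03131426  0.          0.          0.          0.        ] 43.57546339582587
scene [1.42416857 0.67208505 0.80087727] [ 0.99260615 -0.00596039  2.23718757] [-0.0426543  0.         0.         0.         0.       ] 45.68012698353323
```

View pics/t.png

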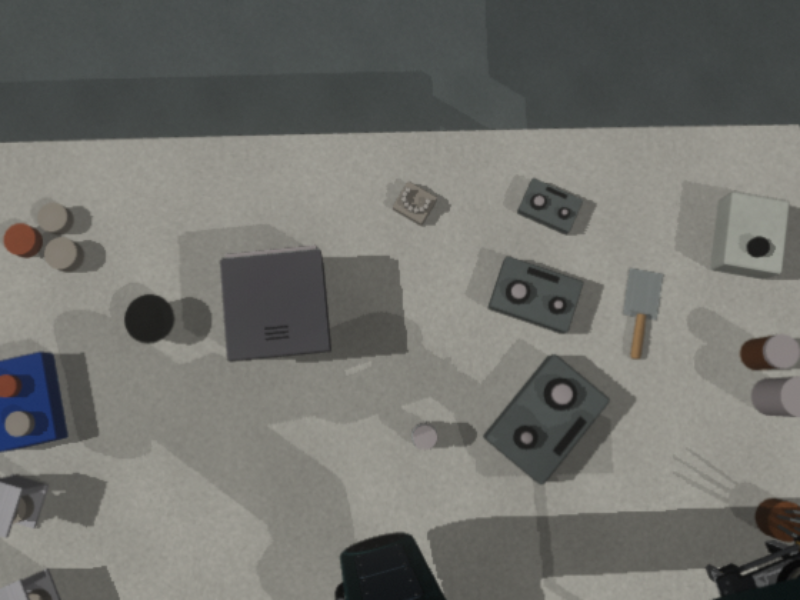

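View pics/scene0.png

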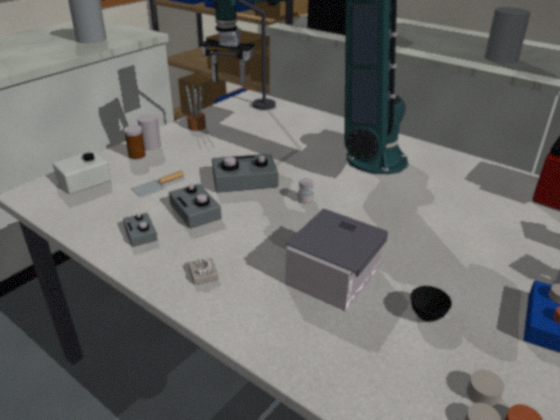

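The top view (800x600) shows the lid with its ribs at (276,332). The middle-sized pod is at (535,293), with its large key at (518,291) and small key at (558,305). The jar is at (425,435), and the bowl is at (149,318).

```bash
python3 - <<'E'
from h import *
d=load('top0')
P=np.array([[276,332],[276,350],[318,252],[222,262],[228,358],[329,349],[518,291],[558,305],[510,259],[583,276],[567,331],[490,305],[425,435],[540,205],[562,393]])*.7
print(cloud(d,P).round(4))
# pod key blobs: bright pixels
for c,r in(((362,204),14),((390,213),10)):
    g=d['image'].astype(int).sum(2); m=np.argwhere(g>330); m=m[np.hypot(m[:,1]-c[0],m[:,0]-c[1])<r]
    print(len(m),m.mean(0)[::-1],np.median(cloud(d,m[:,::-1]),0).round(4))
a=cv2.imread('pics/top0.png')[160:270,130:440];cv2.imwrite('pics/c.png',cv2.resize(a,None,fx=2.55,fy=2.55,interpolation=2))
E
```

```text
[[ 0.5553  0.2095  0.1167]
 [ 0.5248  0.2102  0.1133]
 [ 0.6922  0.1359  0.1174]
 [ 0.6789  0.3017  0.118 ]
 [ 0.5134  0.2927  0.1111]
 [ 0.5242  0.1198  0.1126]
 [ 0.6213 -0.2149  0.0733]
 [ 0.5947 -0.2861  0.0694]
 [ 0.6846 -0.2075  0.0459]
 [ 0.6566 -0.3511  0.0025]
 [ 0.5498 -0.3055  0.0442]
 [ 0.6017 -0.1682  0.0384]
 [ 0.372  -0.0415  0.0636]
 [ 0.7865 -0.2692  0.0386]
 [ 0.4383 -0.2806  0.0901]]
74 [362.67567568 203.21621622] [ 0.6238 -0.2159  0.0683]
20 [390.25 212.75] [ 0.5963 -0.2856  0.0692]
```

View pics/c.png

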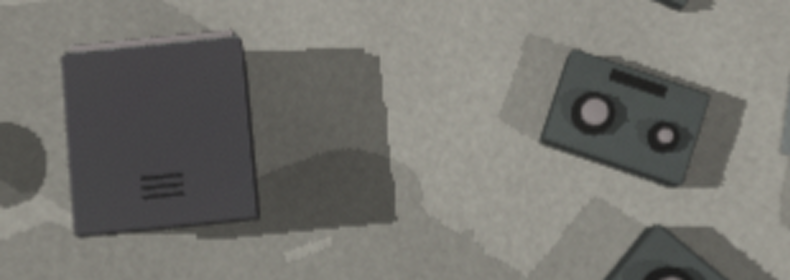

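The ribs are at about (0.555, 0.2095, 0.115) and the start key at about (0.623, -0.216, 0.069). The unit's yaw is about 0.07. I'll move over the lid with the fingers closed.

Request:
{"method": "move_arm", "body": {"deltas": [0,0,0.05,2,-2,-0.5,1,0,0,0.1,5,-4.8,-1,1,0,0,0.15,8.5,-8.2,-1,1,0,0,0.2,12,-11.6,-1,1,0,0,0.25,15.5,-15,-1,1,0,0,0.25,19,-18.3,-1,1,0,0,0.25,22.5,-21.7,-1,1,0,0,0.25,26,-25,-1,1]}}

```text
time: 0.9
tool_pos: [0.342, -0.2001, 0.2152]
ee_rot: [3.142, -0.0, 0.072]
wrist_force: [0.5, 0.0, -0.5]
width: 0.0336
finger_force: 0.0
```

```bash
cat > to.py <<'E'
import sys
from h import *
o=robot.get_obs();M=R.from_euler('xyz',o['ee_rot']).as_matrix()
t=np.array(list(map(float,sys.argv[1:4])))
print(o['time'],o['tool_pos'].round(4),o['ee_rot'].round(3),o['joint_positions'].round(2),o['wrist_force'].round(2),o['width'].round(3),'shift cm',(M.T@(t-o['tool_pos'])*100).round(2))
E
python3 to.py .555 .2095 .16
```

```text
Traceback (most recent call last):
  File "to.py", line 5, in <module>
    print(o['time'],o['tool_pos'].round(4),o['ee_rot'].round(3),o['joint_positions'].round(2),o['wrist_force'].round(2),o['width'].round(3),'shift cm',(M.T@(t-o['tool_pos'])*100).round(2))
                                                                                                                        ^^^^^^^^^^^^^^^^
AttributeError: 'float' object has no attribute 'round'
```

Request:
{"method": "move_arm", "body": {"deltas": [0,0,0,1.5,-2.4,0,1,0,0,0,3.6,-5.9,0,1,0,0,0,6,-9.8,0,1,0,0,0,8.4,-13.7,0,1,0,0,0,10.8,-17.6,0,1,0,0,0,13.2,-21.5,0,1,0,0,0,15.6,-25.4,0,1,0,0,0,18,-29.3,0,1]}}

```text
time: 1.7
tool_pos: [0.5002, 0.1052, 0.2149]
ee_rot: [3.141, 0.001, 0.073]
wrist_force: [0.2, -0.8, 0.1]
width: 0.0005
finger_force: 0.0
```

Request:
{"method": "move_arm", "body": {"deltas": [0,0,0,2.4,-3.9,0,1,0,0,0,4.2,-7,0,1,0,0,0,5.4,-8.9,0,1,0,0,0,6,-10,0,1,0,0,0,6.2,-10,1,1,0,0,0,6.2,-10,3,1,0,0,0,6.2,-10,4.5,1,0,0,0,6.2,-10,5,1]}}

```text
time: 2.5
tool_pos: [0.5529, 0.206, 0.1625]
ee_rot: [3.14, 0.005, 0.071]
wrist_force: [-0.1, -0.4, -0.3]
width: 0.0004
finger_force: 0.0
```

```bash
sed -i "s/o\['width'\].round(3)/o['width']/" to.py; python3 to.py .555 .2095 .12; python3 - <<'E'
from h import *
snap('wrist','w1')
E
```

```text
2.5 [0.5529 0.206  0.1625] [3.14  0.005 0.071] [ 0.26  0.19  1.34 -0.    1.62  1.76] [-0.14 -0.42 -0.32] 0.0004370599438917377 shift cm [ 0.25 -0.34  4.24]
```

View pics/w1.png

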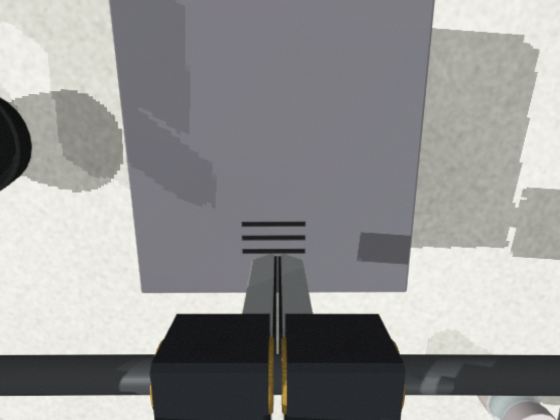

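The wrist view shows the fingertips squarely aligned with the lid, just in front of the ribs (273,237). Now I'll press.

Request:
{"method": "move_arm", "body": {"deltas": [0,0,0,0.3,-0.3,2,1,0,0,0,0.3,-0.3,3.5,1,0,0,0,0.3,-0.3,4.5,1,0,0,0,0.3,-0.3,5,1,0,0,0,0.3,-0.3,5.5,1,0,0,0,0.3,-0.3,5.8,1,0,0,0,0.3,-0.3,5.8,1]}}

```text
time: 3.25
tool_pos: [0.5573, 0.2106, 0.1079]
ee_rot: [3.141, -0.0, 0.073]
wrist_force: [-1.7, -0.2, 2.7]
width: 0.0005
finger_force: 1.1
```

Request:
{"method": "move_arm", "body": {"deltas": [0,0,0,0,0,0.2,1,0,0,0,0,0,0.4,1,0,0,0,0,0,0.5,1,0,0,0,0,0,0.5,1]}}

```text
time: 3.65
tool_pos: [0.5577, 0.2108, 0.1036]
ee_rot: [-3.142, -0.002, 0.073]
wrist_force: [-2.1, -2.0, 4.8]
width: 0.0004
finger_force: 3.0
```

Request:
{"method": "move_arm", "body": {"deltas": [0,0,0,0,0,0.1,1,0,0,0,0,0,0.2,1,0,0,0,0,0,0.3,1,0,0,0,0,0,0.3,1]}}

```text
time: 4.05
tool_pos: [0.5578, 0.2108, 0.1034]
ee_rot: [-3.141, -0.003, 0.073]
wrist_force: [-6.0, -3.0, 14.1]
width: 0.0002
finger_force: 7.5
```

The lid is firmly at its stop. I'll rise now.

Request:
{"method": "move_arm", "body": {"deltas": [0,0,0,0,0,-1,1,0,0,0,0,0,-4,1,0,0,0,0,0,-8,1,0,0,0,0,0,-12,1,0,0,0,0,0,-15,1,0,0,0,0,0,-16,1,0,0,0,0,0,-16,1,0,0,0,0,0,-16,1]}}

```text
time: 4.85
tool_pos: [0.5569, 0.2107, 0.2571]
ee_rot: [3.141, 0.003, 0.073]
wrist_force: [-0.1, -0.2, -0.2]
width: 0.0002
finger_force: 0.0
```

Request:
{"method": "move_arm", "body": {"deltas": [0,0,0,0.5,0,0,1,0,0,0,1.2,0,0,1,0,0,0,2,0,0,1,0,0,0,2.4,0,0,1,0,0,0,2.4,0,0,1,0,0,0,2.4,0,0,1,0,0,0,2.4,0,0,1,0,0,0,2.4,0,0,1]}}

```text
time: 5.65
tool_pos: [0.5811, 0.2125, 0.2597]
ee_rot: [3.142, -0.0, 0.073]
wrist_force: [-0.4, 0.8, 0.7]
width: 0.0001
finger_force: 0.0
```

Request:
{"method": "move_arm", "body": {"deltas": [0,0,0,0,0,0,1,0,0,0,0,0,0,1,0,0,0,0,0,0,1,0,0,0,0,0,0,1,0,0,0,0,0,0,1]}}

```text
time: 6.15
tool_pos: [0.5812, 0.2125, 0.2595]
ee_rot: [3.141, -0.0, 0.073]
wrist_force: [0.3, -0.1, -1.3]
width: 0.0004
finger_force: 0.0
```

```bash
python3 to.py .579 .2115 .20;python3 - <<'E'
from h import *
snap('scene','s1')
snap('wrist','w2')
d=load('s1');uv=np.argwhere(d['depth']>0)[:,::-1];p=cloud(d,uv)
# unit-frame profile
M=R.from_euler('z',.07).as_matrix();q=(p-[.69,.218,0])@M
for x in np.arange(-.18,0,.02):
    m=(abs(q[:,0]-x)<.01)&(q[:,1]>-.08)&(q[:,1]<-.03)&(q[:,2]<.26)
    if m.sum():print(x.round(2),m.sum(),np.percentile(q[m,2],[50,95]).round(3))
E
```

```text
6.15 [0.5812 0.2125 0.2595] [ 3.141 -0.     0.073] [ 0.26  0.24  1.09 -0.    1.81  1.76] [ 0.29 -0.12 -1.27] 0.0004347699733544459 shift cm [-0.23  0.08  5.95]
-0.14 40 [0.219 0.221]
-0.12 208 [0.21  0.218]
-0.1 208 [0.195 0.203]
-0.08 211 [0.18  0.189]
-0.06 217 [0.165 0.173]
-0.04 212 [0.149 0.157]
-0.02 230 [0.134 0.142]
```

View pics/s1.png

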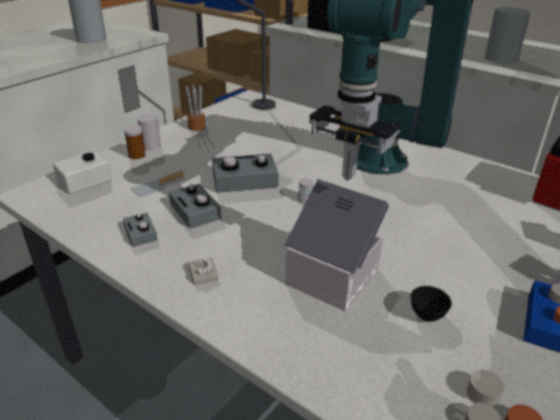

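The lid is fully open, with its front edge at 0.221 m. I'll press it down again from here.

Request:
{"method": "move_arm", "body": {"deltas": [0,0,0,0,0,2,1,0,0,0,0,0,4,1,0,0,0,0,0,5,1,0,0,0,0,0,6,1,0,0,0,0,0,7,1,0,0,0,0,0,8,1,0,0,0,0,0,9,1,0,0,0,0,0,10,1]}}

```text
time: 7.05
tool_pos: [0.5813, 0.2125, 0.1592]
ee_rot: [-3.142, -0.001, 0.073]
wrist_force: [-0.2, 0.1, 2.9]
width: 0.0004
finger_force: 1.1
```

Request:
{"method": "move_arm", "body": {"deltas": [0,0,0,0,0,1,1,0,0,0,0,0,2,1,0,0,0,0,0,3,1,0,0,0,0,0,4,1,0,0,0,0,0,4.5,1,0,0,0,0,0,5,1,0,0,0,0,0,5.2,1,0,0,0,0,0,5.2,1]}}

```text
time: 7.85
tool_pos: [0.5811, 0.2124, 0.107]
ee_rot: [3.141, 0.0, 0.073]
wrist_force: [-2.9, 0.3, 2.6]
width: 0.0003
finger_force: 1.4
```

Request:
{"method": "move_arm", "body": {"deltas": [0,0,0,0,0,0.2,1,0,0,0,0,0,0.4,1,0,0,0,0,0,0.5,1,0,0,0,0,0,0.5,1]}}

```text
time: 8.25
tool_pos: [0.5816, 0.2125, 0.1057]
ee_rot: [-3.141, -0.002, 0.073]
wrist_force: [-6.3, -1.9, 11.5]
width: 0.0005
finger_force: 5.9
```

The lid is at its stop (force up, z stalled). I'll rise straight up and check.

Request:
{"method": "move_arm", "body": {"deltas": [0,0,0,0,0,-0.7,1,0,0,0,0,0,-1.5,1,0,0,0,0,0,-3,1,0,0,0,0,0,-6,1,0,0,0,0,0,-10,1,0,0,0,0,0,-13,1,0,0,0,0,0,-15,1,0,0,0,0,0,-15,1]}}

```text
time: 9.05
tool_pos: [0.5832, 0.2129, 0.2577]
ee_rot: [-3.14, -0.009, 0.073]
wrist_force: [0.3, 0.4, 0.6]
width: 0.0004
finger_force: 0.0
```

Request:
{"method": "move_arm", "body": {"deltas": [0,0,0,0,0,0,1,0,0,0,0,0,0,1,0,0,0,0,0,0,1,0,0,0,0,0,0,1,0,0,0,0,0,0,1,0,0,0,0,0,0,1]}}

```text
time: 9.65
tool_pos: [0.5811, 0.2125, 0.2521]
ee_rot: [3.141, 0.001, 0.073]
wrist_force: [-0.6, -0.3, -0.4]
width: 0.0008
finger_force: 0.0
```

```bash
python3 to.py .623 -.216 .2;python3 - <<'E'
from h import *
snap('scene','s2')
d=load('s2');uv=np.argwhere(d['depth']>0)[:,::-1];p=cloud(d,uv)
M=R.from_euler('z',.07).as_matrix();q=(p-[.69,.218,0])@M
for x in np.arange(-.18,0,.02):
    m=(abs(q[:,0]-x)<.01)&(q[:,1]>-.08)&(q[:,1]<-.03)&(q[:,2]<.24)
    if m.sum():print(x.round(2),m.sum(),np.percentile(q[m,2],[50,95]).round(3))
# start key from scene view
m=(np.hypot(p[:,0]-.623,p[:,1]+.216)<.03)&(d['image'].reshape(-1,3)[uv[:,1]*560+uv[:,0]].astype(int).sum(1)>330)&(p[:,2]>.055)
print(m.sum(),p[m].mean(0),np.ptp(p[m],axis=0))
E
```

```text
9.65 [0.5811 0.2125 0.2521] [3.141e+00 1.000e-03 7.300e-02] [ 0.26  0.24  1.1  -0.    1.8   1.76] [-0.57 -0.31 -0.39] 0.0007532591168956343 shift cm [ 1.06 43.04  5.22]
-0.18 17 [0.116 0.118]
-0.16 92 [0.117 0.119]
-0.14 92 [0.117 0.119]
-0.12 99 [0.117 0.119]
-0.1 100 [0.117 0.119]
-0.08 108 [0.117 0.119]
-0.06 111 [0.116 0.118]
-0.04 111 [0.116 0.119]
-0.02 113 [0.116 0.118]
39 [ 0.62650461 -0.21275664  0.06672576] [0.01570755 0.02569001 0.01311111]
```

It is latched, and flat at 0.117 m. Next is the start key.

Request:
{"method": "move_arm", "body": {"deltas": [0,0,0,0,2,0,1,0,0,0,0.2,5,0,1,0,0,0,0.4,9,0,1,0,0,0,0.5,13,0,1,0,0,0,0.6,17,0,1,0,0,0,0.7,21,0,1,0,0,0,0.8,25,0,1,0,0,0,0.9,29,0,1]}}

```text
time: 10.5
tool_pos: [0.6113, -0.0777, 0.2527]
ee_rot: [3.141, -0.001, 0.073]
wrist_force: [0.4, 1.1, -1.4]
width: 0.0004
finger_force: 0.0
```

Request:
{"method": "move_arm", "body": {"deltas": [0,0,0,0,4,0,1,0,0,0,0,8,0,1,0,0,0,0.1,11,1,1,0,0,0,0.1,13,3,1,0,0,0,0.1,14,6,1,0,0,0,0.1,14,8,1,0,0,0,0.1,14,9,1,0,0,0,0.1,14,9,1]}}

```text
time: 11.3
tool_pos: [0.6216, -0.2152, 0.1605]
ee_rot: [-3.14, 0.003, 0.073]
wrist_force: [0.2, -0.4, -0.6]
width: 0.0005
finger_force: 0.0
```

```bash
python3 - <<'E'
from h import *
snap('wrist','w3')
E
python3 to.py .623 -.216 .07
```

```text
11.35 [ 0.6224 -0.2153  0.1624] [-3.141  0.     0.073] [-0.42  0.34  1.15  0.    1.65  1.08] [-0.4   0.02  0.27] 0.000623553007654241 shift cm [0.05 0.07 9.24]
```

View pics/w3.png

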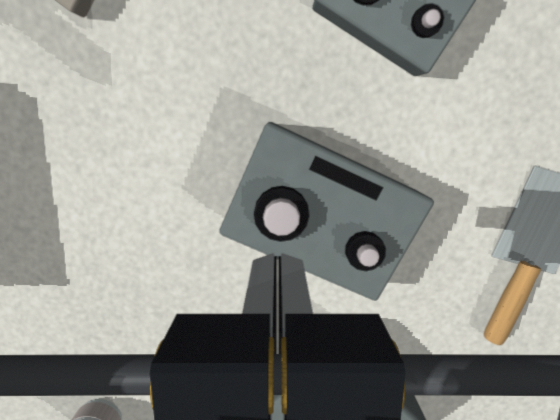

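The wrist view shows the pod with its large key at about (281,216) and small key at (368,254). I'll project the key's position.

```bash
python3 - <<'E'
from h import *
d=load('w3');uv=np.array([(u,v) for u in range(255,308) for v in range(192,245)])
c=d['image'][uv[:,1],uv[:,0]].astype(int)
p=cloud(d,uv);m=(c.sum(1)>360)&(p[:,2]>.055);print(m.sum(),uv[m].mean(0),p[m].mean(0).round(4),np.ptp(p[m],axis=0).round(4))
# pixel extremes
print(uv[m].min(0),uv[m].max(0),cloud(d,[[281,216],[368,254]]).round(4))
E
```

```text
968 [280.63636364 217.67665289] [ 0.6245 -0.215   0.0671] [0.0886 0.027  0.283 ]
[263 201] [298 234] [[ 0.6253 -0.2153  0.0652]
 [ 0.6001 -0.2845  0.0658]]
```

Request:
{"method": "move_arm", "body": {"deltas": [0,0,0,0.2,0,2,1,0,0,0,0.2,0,5,1,0,0,0,0.2,0,7.5,1,0,0,0,0.2,0,8.7,1,0,0,0,0.2,0,9.2,1,0,0,0,0.2,0,9.5,1,0,0,0,0.2,0,9.8,1,0,0,0,0.2,0,10,1]}}

```text
time: 12.15
tool_pos: [0.6257, -0.2159, 0.0645]
ee_rot: [3.14, -0.003, 0.073]
wrist_force: [-0.0, 0.4, 3.1]
width: 0.0007
finger_force: 1.2
```

Request:
{"method": "move_arm", "body": {"deltas": [0,0,0,0,0,0.1,1,0,0,0,0,0,0.2,1,0,0,0,0,0,0.3,1,0,0,0,0,0,0.3,1]}}

```text
time: 12.55
tool_pos: [0.6257, -0.2159, 0.0613]
ee_rot: [3.14, -0.003, 0.073]
wrist_force: [0.6, 0.7, 5.7]
width: 0.0005
finger_force: 2.9
```

Request:
{"method": "move_arm", "body": {"deltas": [0,0,0,0,0,0.1,1,0,0,0,0,0,0.2,1,0,0,0,0,0,0.3,1,0,0,0,0,0,0.3,1]}}

```text
time: 12.95
tool_pos: [0.6258, -0.2159, 0.0611]
ee_rot: [3.139, -0.004, 0.073]
wrist_force: [-2.3, 1.1, 13.6]
width: 0.0007
finger_force: 7.0
```

The key has bottomed out. I'll release it.

Request:
{"method": "move_arm", "body": {"deltas": [0,0,0,0,0,-0.5,1,0,0,0,0,0,-1.5,1,0,0,0,0,0,-4,1,0,0,0,0,0,-8,1,0,0,0,0,0,-12,1,0,0,0,0,0,-14,1,0,0,0,0,0,-15,1,0,0,0,0,0,-15,1]}}

```text
time: 13.75
tool_pos: [0.6246, -0.2157, 0.2074]
ee_rot: [3.141, -0.001, 0.073]
wrist_force: [0.2, -0.1, 0.4]
width: 0.0003
finger_force: 0.0
```

```bash
python3 - <<'E'
from h import *
snap('wrist','w4');snap('scene','s3')
d=load('w4');o=robot.get_obs();print(o['tool_pos'],o['wrist_force'])
a=cv2.imread('pics/w4.png');b=cv2.imread('pics/s3.png');cv2.imwrite('pics/v.png',cv2.resize(np.hstack([a,b]),(800,300)))
d=load('s3');uv=np.argwhere(d['depth']>0)[:,::-1];p=cloud(d,uv)
m=(np.hypot(p[:,0]-.6,p[:,1]-.22)<.05)&(p[:,2]<.2);print(np.median(p[m,2]))
for c in((.6245,-.215),(.598,-.285)):
    m=(np.hypot(p[:,0]-c[0],p[:,1]-c[1])<.011)&(p[:,2]<.08);print(np.percentile(p[m,2],[50,90]))
E
```

```text
[ 0.62364089 -0.21522626  0.2042292 ] [ 1.0034018   1.23140422 -0.64789943]
0.11660972318698387
[0.06521945 0.06997434]
[0.05441708 0.06866618]
```

View pics/v.png

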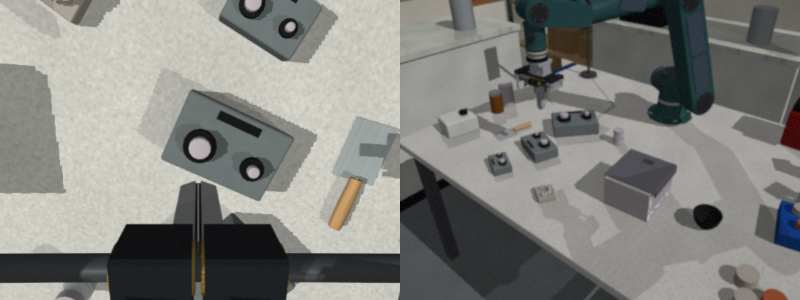

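The left half shows the pod unmoved with its key back up at (199,147). The right half shows the lid shut at (640,170). Everything else is in place.

```bash
python3 -c "
from bench import robot
print(robot.close_job())"
```

```text
the job is handed in; nothing more can be done
None
```

The job is done and handed in at about 14 s: the lid was released, sprang fully open and was pressed shut and latched, then the start key was pushed fully down and let go, with nothing else touched.

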